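# Mount a trolley-handle tube between fold-out bench centres

### The job

Mount the longer of the two aluminium handle tubes in the bench centres. First swing the hinged arm out until it clicks fully home in its end detent, then lay the tube in the two V rests, and slide the tailstock up until both centres are seated in the ends of the tube. Do not force or drop anything, and leave the other things on the bench where they are.

Things in the scene. Friction and masses are not known exactly. Their poses are not given: they have to be found in the camera images.
- bench_centres: bench centres: grey cast bed, 110 x 385 x 22 mm, bolted to the bench. Origin on the bench surface, straight below the middle of the tube when mounted; z up; y along the line of centres (x = 0, z = 75 mm), from the tailstock (-y end) to the hinged arm (+y end); x towards the hinge side. The bed reaches from y -235 to +150 mm
- rests_mid (a point): midpoint between the two steel 90 degree V rests, on the line of centres (x 0, y 0, z 75 mm in the bed's frame). Each rest is 16 mm wide, at y -50 and +50 mm, open upward, mouth 34 mm wide, lips at z 74 mm. A 26 mm tube lying in them has its axis on the line of centres; mounted, its middle is at this point
- head_arm (a joint): swing of the hinged arm, rad: 0 = folded, pointing to the bed's -y; grows clockwise seen from above; 1.571 = home against its end stop, pointing to the bed's -x across the line of centres. Starts 0 to 0.5. It stays where it is left (1 to 2 N moves it) until about 1.2; there a spring detent resists (3 to 7 N at the handle): short of 1.43 it slips back to 1.2, past 1.48 it snaps home (above 1.53)
- head_hinge (a point): upright hinge axis of the arm, at x 90, y 120, z 75 mm in the bed's frame; fixed to the bed
- head_handle (a point): top of the upright black round handle at the arm's free end, 18 mm across, standing 55 mm above the arm (from z 86 to 142 mm); 130 mm from the hinge axis
- head_point (a point): tip of the steel centre carried by the arm, 90 mm along the arm; a cone, 4 mm across at the tip, 26 mm across 16 mm behind it, entering 10 mm into the tube's bore. With the arm home it is at y +70 mm in the bed's frame and points to -y
- tailstock (a joint): slide of the tailstock along the bed's +y, m: 0 = fully back; starts at 0 to 0.015; about 0.060 when both centres are seated in the 160 mm tube; travel ends at 0.070. It stays where it is left; about 4 N moves it. Sliding it up pushes the tube along the rests onto the arm's centre
- tail_handle (a point): top of the upright black round handle on the tailstock (grey block 64 mm along x, 50 mm along y, top at z 97 mm), 18 mm across, standing 49 mm above the block, top at z 146 mm; at x 0, y -190 mm + slide in the bed's frame
- tail_point (a point): tip of the tailstock's centre, the same cone as the arm's, pointing to +y; at y -130 mm + slide in the bed's frame
- long_tube: the longer aluminium tube, 160 mm long, 26 mm outside, bore 18 mm, about 0.12 kg, lying on the bench to the right of the fixture; its axis is its own x; origin at mid-length on the wall of the tube (13 mm off its axis)
- long_tube_mid (a point): middle of the long tube, on its axis (13 mm above the bench at the start)
- short_tube_mid (a point): middle of the shorter aluminium tube, on its axis: 100 mm long, 26 mm outside; not needed, a bystander. It and the long tube may have changed places
- wheel_a: luggage wheel, black rubber disc 60 mm across, 24 mm thick, lying flat, to the far right; a bystander, origin at its underside
- wheel_b: a second such luggage wheel, to the right of the tubes; a bystander, origin at its underside
- hammer: hammer lying on the left of the bench; a bystander
- screwdriver: screwdriver lying beyond the fixture; a bystander
- jar: upright clear jar, 70 mm across, 80 mm tall, beyond the fixture; a bystander, origin at its underside

How it is judged (in metres and radians):
On the way, in this order (a step that is already met when the one before it is completed fails the run):
1. the hinged arm is swung out fully home in its detent while the long tube is not yet in the rests (value of joint head_arm above 1.53 rad and horizontal distance between long_tube_mid and bench_centres above 0.1 m), for 0.2 s.
2. the long tube lies in both V rests, the arm still home (value of joint head_arm above 1.53 rad and x of long_tube_mid in the frame of bench_centres between -0.004 and 0.004 m and z of long_tube_mid in the frame of bench_centres between 0.071 and 0.079 m and angle between the x axis of long_tube and the y axis of bench_centres, either way round below 0.05 rad and y of long_tube_mid in the frame of bench_centres between -0.03 and 0.01 m), for 0.3 s.
3. the tailstock is slid up and both centres are seated in the tube ends (value of joint head_arm above 1.53 rad and x of long_tube_mid in the frame of bench_centres between -0.004 and 0.004 m and z of long_tube_mid in the frame of bench_centres between 0.071 and 0.079 m and angle between the x axis of long_tube and the y axis of bench_centres, either way round below 0.05 rad and y of long_tube_mid in the frame of bench_centres between -0.004 and 0.004 m and value of joint tailstock between 0.056 and 0.065 m), for 0.2 s.
At the end, for the whole second after the job is handed in: The arm is home (more than 1.53 rad), the long tube lies at rest on the line of centres (its middle within 4 mm across, in height and along; axis within 0.05 rad), and the tailstock is up with both centres in the tube (slide 0.056 to 0.065 m) (all of step 3 and linear speed of long_tube below 0.02 m/s); the robot touches nothing.
It fails at once if the long tube is dropped on, or jammed in, the bench centres (more than 60 N) (contact force between long_tube and bench_centres above 60 N).
It fails at once if a bystander is moved by more than 40 mm (distance of any of wheel_a, wheel_b, hammer, screwdriver, jar, short_tube_mid from where it was at the start of the episode above 0.04 m).
It also fails if it takes over 72 s, if anything falls off the work surface, if the arm or the gripper's body presses on something with over 40 N, if the wrist force passes 120 N, or if a joint passes its speed limit or range.

### The arm

A 6-joint arm with a two-finger parallel gripper is mounted at the origin on the work surface. World frame = base frame: x ahead of the robot, y to its left, z up, the work surface at z = 0. Lengths are in m, angles in degrees, forces in N, time in s.
With the tool pointing down it reaches from about 0.325 to 0.875 m from the base axis. Payload 4.4 kg.
Tool frame: the origin (TCP) lies on the centre line of the jaws, within the pads' length; the fingertips stand 11 mm ahead of it and the grasp point (between the pads) lies 8 mm behind it; z points along the fingers, y is the line along which they close (so a half turn about z gives the same grasp; the last joint's range is limited). The gripper opens to 85 mm and grips with 20 to 120 N. Pads are 22 mm wide; open, the fingers measure 114 mm over their backs; the gripper's body (76 mm by 85 mm) begins 54 mm behind the grasp point. The pads swing forward as they close: fully open they stand 13 mm farther back than shut.
Start: joints at [-74.341, 11.837, 88.321, -0, 79.842, -8.623], TCP at [0.236, -0.524, 0.242] pointing down, gripper open.
Joint ranges: [-156.59, 156.59], [-49.26, 127.26], [12.9, 141.05], [-63.56, 243.56], [4.71, 150.69], [-161.64, 161.64]. Speed limits (degrees/s): [159.86, 159.86, 180, 180, 180, 180].

### API

Orientations are given as [roll, pitch, yaw] about the fixed x, y, z axes, in that order (R = Rz(yaw) Ry(pitch) Rx(roll)).
In Python, from rig import r gives the robot as it stands.
- The arm moves only by the tool drive_tool, never from a script. Its argument "moves" is a list of rows, each a list of 5 numbers: the shift along the world's x, y, z in cm, then the turn about the world's z in rad, then the finger opening in cm, from 0 to 8.54. A call has 1 to 5 rows; each row is the pose to reach, as a shift and turn from the pose commanded when the call began; what a row does not reach only later rows make up. A row lasts 1/12 s, in which the tool goes at most 41.7 mm and 7.16 degrees, less where a joint would pass 70% of its speed; a pose out of reach is approached as far as the arm can. A call with a gripper value outside its range is refused whole. The fingers move at their own pace and stop on an object; "grip_force" is the grip in N (left out, the last holds). Time passes only in rows, so rows that repeat a pose let the fingers close. It gives the time, the measured TCP pose, the force, the opening and the grip force at its end, in the units of the state.
- r.observe(): the state, without advancing time (a new reading comes with each control period).
- r.camera(name): name is "scene" or "top" or "wrist"; returns the picture (384x512x3 uint8, red, green, blue); there is no depth.
- r.camera_info(name): a dict with "fx", "fy", "cx", "cy" (pixels), "dist" ([k1, k2, p1, p2, k3] as OpenCV has them; the pictures are not rectified), "rvec" (rotation vector, rad) and "tvec" (3), from world to camera coordinates, as OpenCV has them; the wrist camera has in their place "hand_eye" (4x4, takes a point from camera to tool coordinates, whose origin is the TCP and whose axes are the flange's). Camera axes: x right, y down, z forward; pixel columns grow to the right and rows downward; lengths in m; the calibration is good to about 2 mm. A picture is of the moment at which its call begins: read the wrist's pose just before it. camera_info takes no time and is no camera call.
- r.job_done(): hands the job in; it is judged then, once.
Trained networks look in the newest picture that a camera, given by its name, has taken for a name from the list of things; names that differ only in an ending like _2 or _b are one class to them, and where a whole thing is asked for, a point or a joint stands for the part that bears it (a point fixed in the world has none). Each returns a list of dicts, best first, with "p" (0 to 1); they miss things now and then, are a little off and sometimes report something else, mostly with a low value. They report only what shows in the picture. A call takes as long as a camera call.
- r.silhouettes(label, camera): "mask" (384x512 bool, what is visible of it) and "box" ([left, top, right, bottom] in pixels, round what is visible of it).
The state is a dict: "time": time; "joint_positions": joint angles; "joint_vel": joint speeds; "tau": joint torques, N m; "eef_pos": TCP position; "tool_rot": TCP orientation; "ft_force": force on the tool from outside, world axes, zero at the start; "moment": the same for the moment, N m; "opening": finger opening in m; "grip_force": force on a finger pad.
Only numpy, scipy, OpenCV 4.12 (cv2) and the standard library are available. Lean on these libraries where they do the work, as an engineer would, in place of code of your own. Each camera call takes 0.05 s, during which the arm holds its last target. There are 200 camera calls.

## Working session

There is one attempt and no reset: what is moved stays moved. The work goes in short steps, Python scripts to look and compute and a tool call to move; the robot and the scene stay as the last step left them, time stands still between calls to the robot, and variables do not carry over. Pictures are saved under pics/ and viewed, at most 10 in all, crops included, and the job is handed in when it is done.

Besides the shell and the picture viewer there is one more tool, called by a JSON object that holds its "name" and its "arguments". drive_tool: Moves the arm, as the interface text tells. Its arguments: {"type":"object","properties":{"moves":{"type":"array"},"grip_force":{"type":"number"}},"required":["moves"]}

```bash
mkdir -p pics
python3 - <<'E'
from rig import r
import cv2,numpy as np
for n in("scene","top"):
    im=r.camera(n); cv2.imwrite(f"pics/{n}0.png",im[:,:,::-1]); i=r.camera_info(n); print(n,i)
    for l in("long_tube","bench_centres","head_handle","tail_handle","short_tube_mid","head_point","tail_point","tailstock","head_arm"):
        print(l,[(round(d["p"],2),[round(float(v),1) for v in d["box"]]) for d in r.silhouettes(l,n)][:3])
i=r.camera_info("wrist");print(i)
s=r.observe();print(s["time"],s["eef_pos"],s["tool_rot"])
E
```

```text
scene {'fx': 381.7832174938932, 'fy': 381.7832174938932, 'cx': 256.15486368868113, 'cy': 198.68259559716503, 'dist': array([-0.03553076,  0.        ,  0.        ,  0.        ,  0.        ]), 'rvec': array([ 1.75189233,  1.62827642, -0.73333738]), 'tvec': array([-0.05459074, -0.3113566 ,  1.61307237])}
long_tube [(0.7, [119.8, 213.5, 176.2, 224.5])]
bench_centres [(0.85, [216.1, 166.1, 343.0, 234.0])]
head_handle [(0.7, [122.1, 214.8, 177.7, 221.9]), (0.57, [288.3, 187.6, 341.2, 219.0])]
tail_handle [(0.85, [220.6, 164.8, 251.9, 204.3]), (0.74, [122.1, 215.7, 177.9, 222.5])]
short_tube_mid [(0.51, [145.2, 190.9, 172.2, 200.8])]
head_point [(0.75, [286.7, 187.2, 341.5, 217.8])]
tail_point [(0.68, [222.6, 166.1, 255.1, 202.1])]
tailstock [(0.56, [220.9, 162.1, 251.0, 204.2])]
head_arm [(0.76, [289.3, 188.7, 342.0, 217.6]), (0.63, [215.2, 164.0, 342.7, 237.2])]
top {'fx': 434.2967038514445, 'fy': 434.2967038514445, 'cx': 261.5249674852864, 'cy': 197.59571885613565, 'dist': array([0.01555603, 0.        , 0.        , 0.        , 0.        ]), 'rvec': array([ 2.18500302, -2.15308273,  0.110
[... 639 characters left out ...]
222.5, 293.5, 246.3])]
head_arm [(0.9, [177.0, 180.5, 231.0, 203.4])]
{'fx': 269.3871464786559, 'fy': 269.3871464786559, 'cx': 253.66047075174598, 'cy': 186.91629290073737, 'dist': array([-0.00829276,  0.        ,  0.        ,  0.        ,  0.        ]), 'hand_eye': array([[ 6.85805575e-05, -9.60144016e-01, -2.79505748e-01,
         7.13881458e-02],
       [ 9.99999754e-01, -1.29154242e-04,  6.89027740e-04,
         2.88459657e-04],
       [-6.97665215e-04, -2.79505726e-01,  9.60143772e-01,
        -1.31862109e-01],
       [ 0.00000000e+00,  0.00000000e+00,  0.00000000e+00,
         1.00000000e+00]])}
1.0 [ 0.23644982 -0.52414495  0.24228234] [-1.79999176e+02 -1.23494374e-03  2.42802043e+01]
```

Run:
```python
import cv2
im=cv2.imread("pics/top0.png")[140:290,150:440]
cv2.imwrite("pics/topc.png",cv2.resize(im,(800,414),interpolation=cv2.INTER_CUBIC))
im=cv2.imread("pics/scene0.png")[120:270,100:370]
cv2.imwrite("pics/scenec.png",cv2.resize(im,(800,444),interpolation=cv2.INTER_CUBIC))
```

```text
(no output)
```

View pics/topc.png

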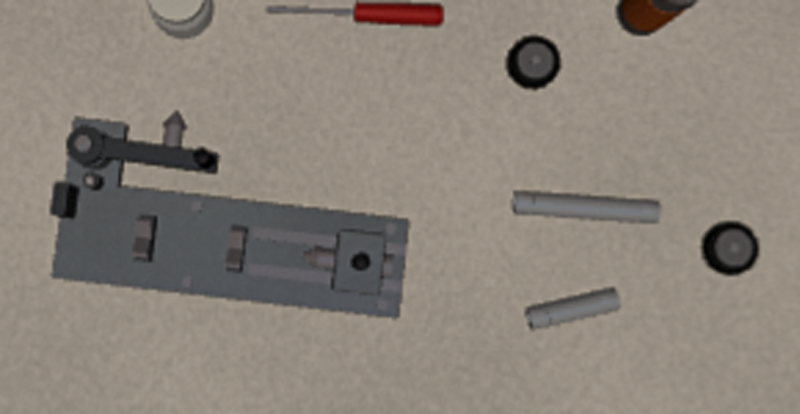

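View pics/scenec.png

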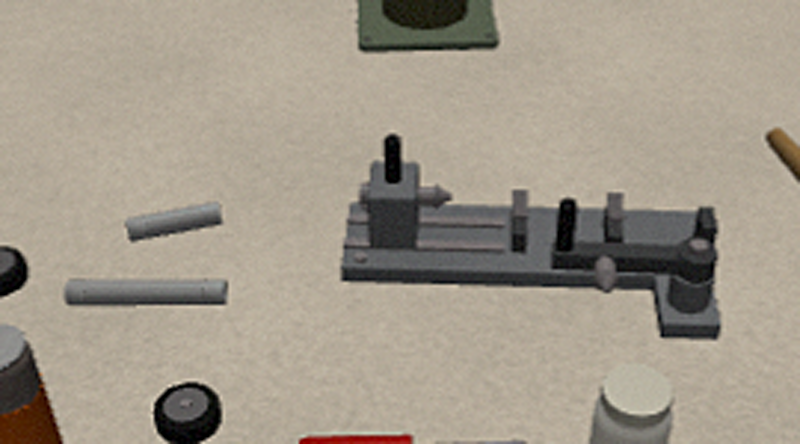

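The top crop shows the bed with its tailstock handle at (361,261), the folded arm with its handle at (206,156), and the long tube running from (514,202) to (659,211). The scene crop agrees, with the tail handle top at (392,137) and the head handle top at (567,200). Next I'll fit the fixture pose to these points.

```bash
cat > h.py <<'E'
from rig import r
import cv2,numpy as np
from scipy.optimize import least_squares
from scipy.spatial.transform import Rotation as R
def proj(i,P):
    return cv2.projectPoints(np.float64(P).reshape(-1,3),i["rvec"],i["tvec"],np.array([[i["fx"],0,i["cx"]],[0,i["fy"],i["cy"]],[0,0,1]]),i["dist"])[0][:,0]
def K(i): return np.array([[i["fx"],0,i["cx"]],[0,i["fy"],i["cy"]],[0,0,1]])
def wristinfo(s):
    i=dict(r.camera_info("wrist")); T=np.eye(4); T[:3,:3]=R.from_euler("xyz",s["tool_rot"],degrees=True).as_matrix(); T[:3,3]=s["eef_pos"]
    C=np.linalg.inv(T@i["hand_eye"]); i["rvec"]=cv2.Rodrigues(C[:3,:3])[0]; i["tvec"]=C[:3,3]; return i
def toz(i,uv,z):
    n=cv2.undistortPoints(np.float64(uv).reshape(-1,1,2),K(i),i["dist"])[:,0]
    Rm=cv2.Rodrigues(np.float64(i["rvec"]))[0]; c=-Rm.T@np.float64(i["tvec"]).ravel()
    d=np.c_[n,np.ones(len(n))]@Rm
    return c+d*((z-c[2])/d[:,2])[:,None]
def bed(p,q):
    c,s=np.cos(p[2]),np.sin(p[2]); q=np.float64(q).reshape(-1,3)
    return np.c_[p[0]+c*q[:,0]-s*q[:,1],p[1]+s*q[:,0]+c*q[:,1],q[:,2]]
def armpt(a,l,off=0,z=.075): # along arm l; off toward centre tip side
    d=np.array([-np.sin(a),-np.cos(a)]); n=np.array([np.cos(a),-np.sin(a)])
    return [.09+d[0]*l+n[0]*off,.12+d[1]*l+n[1]*off,z]
E
cat > fit.py <<'E'
from h import *
k=800/290;top=np.array([[399,316],[407,220],[53,276],[361,261],[206,156],[144,238],[235,247],[305,254],[177,110]])/k+[150,140]
k=800/270;sc=np.array([[343,263],[392,137],[567,200],[452,196]])/k+[100,120]
it,isc=r.camera_info("top"),r.camera_info("scene")
def f(p):
    s,a=p[3:]
    T=[[-.055,-.235,.022],[.055,-.235,.022],[-.055,.15,.022],[0,-.19+s,.146],armpt(a,.13,0,.142),[0,.05,.070],[0,-.05,.070],[0,-.13+s,.075],armpt(a,.09,.05)]
    S=[[.055,-.235,.022],T[3],T[4],T[7]]
    return np.r_[proj(it,bed(p,T))-top,proj(isc,bed(p,S))-sc].ravel()
o=least_squares(f,[.5,0,0,.01,.2],loss="soft_l1");p=o.x
print(p.round(4),np.round(f(p).reshape(-1,2),1).tolist()); np.save("bed.npy",p)
print("headhandle",bed(p,armpt(p[4],.13,0,.142)),"tailh",bed(p,[0,-.19+p[3],.146]),"rest",bed(p,[0,0,.075]))
r.camera("top")
for l in("long_tube","short_tube_mid"):
    d=r.silhouettes(l,"top")[0]
    (c,w,a)=cv2.minAreaRect(np.argwhere(d["mask"])[:,::-1].astype(np.float32)); b=cv2.boxPoints((c,w,a))
    e=sorted([(b[j]+b[(j+1)%4])/2 for j in range(4)],key=lambda v:v[0]); e=np.array([e[0],e[-1]])
    W=toz(it,e,.013); print(l,d["p"],W,W.mean(0),np.linalg.norm(W[0]-W[1]),np.degrees(np.arctan2(*(W[0]-W[1])[[1,0]])))
E
python3 fit.py
```

```text
[ 0.5248  0.1181 -0.1045  0.0091  0.028 ] [[-0.1, 1.1], [1.0, -0.3], [-0.9, 0.4], [-0.2, 0.1], [-1.5, -0.1], [-0.9, -0.6], [-0.1, 0.2], [-1.4, 0.5], [0.2, 0.3], [-2.0, 1.5], [-0.5, 1.0], [-0.6, 0.7], [-0.8, 0.4]]
headhandle [[0.609683   0.09917277 0.142     ]] tailh [[ 0.50596938 -0.0617956   0.146     ]] rest [[0.52482556 0.11807237 0.075     ]]
long_tube 0.91 [[ 0.578234   -0.23644393  0.013     ]
 [ 0.56856614 -0.396872    0.013     ]] [ 0.57340007 -0.31665797  0.013     ] 0.16071911502900232 86.55136150345724
short_tube_mid 0.84 [[ 0.44852864 -0.25281352  0.013     ]
 [ 0.47401122 -0.34954665  0.013     ]] [ 0.46126993 -0.30118008  0.013     ] 0.10003328896469761 104.7582355358728
```

{"name": "drive_tool", "arguments": {"moves": [[9.35, 15.6, 0, 0.254, 6], [9.35, 15.6, 0, 0.254, 6], [9.35, 15.6, 0, 0.254, 6], [9.35, 15.6, 0, 0.254, 6], [9.35, 15.6, 0, 0.254, 6]]}}

```text
time: 1.57
eef_pos: [0.3317, -0.3638, 0.2421]
tool_rot: [-179.9, -0.1, 39.0]
ft_force: [0.0, 0.6, -0.3]
opening: 0.06
grip_force: 0.0
```

{"name": "drive_tool", "arguments": {"moves": [[9.35, 15.6, 0, 0.254, 6], [9.35, 15.6, 0, 0.254, 6], [9.35, 15.6, 0, 0.254, 6], [9.35, 15.6, 0, 0.254, 6], [9.35, 15.6, 0, 0.254, 6]]}}

```text
time: 1.98
eef_pos: [0.4251, -0.2079, 0.2425]
tool_rot: [180.0, -0.1, 53.6]
ft_force: [-0.1, -0.2, -0.2]
opening: 0.06
grip_force: 0.0
```

{"name": "drive_tool", "arguments": {"moves": [[9.35, 15.6, 0, 0.254, 6], [9.35, 15.6, 0, 0.254, 6], [9.35, 15.6, 0, 0.254, 6], [9.35, 15.6, 0, 0.254, 6], [9.35, 15.6, 0, 0.254, 6]]}}

```text
time: 2.4
eef_pos: [0.5188, -0.0517, 0.2426]
tool_rot: [179.9, -0.1, 68.2]
ft_force: [-0.4, -0.8, 0.2]
opening: 0.0598
grip_force: 0.0
```

{"name": "drive_tool", "arguments": {"moves": [[9.35, 15.6, 0, 0.254, 6], [9.35, 15.6, 0, 0.254, 6], [9.35, 15.6, 0, 0.254, 6], [9.35, 15.6, 0, 0.254, 6], [9.35, 15.6, 0, 0.254, 6]]}}

```text
time: 2.82
eef_pos: [0.6122, 0.1047, 0.2423]
tool_rot: [179.9, -0.1, 82.7]
ft_force: [0.0, -0.8, -1.2]
opening: 0.0597
grip_force: 0.0
```

Run:
```python
from h import *
s=r.observe();print(s["time"],s["eef_pos"],s["tool_rot"],s["opening"])
im=r.camera("wrist");cv2.imwrite("pics/w1raw.png",im[:,:,::-1])
i=wristinfo(s);np.save("w1.npy",np.r_[s["eef_pos"],s["tool_rot"]])
p=np.load("bed.npy");v=im[:,:,::-1].copy()
for z,q in((0,armpt(p[4],.13,0,.142)),(0,armpt(p[4],.09,.05)),(1,[0,.05,.07]),(1,[0,-.05,.07]),(2,[.055,-.235,.022]),(2,[-.055,.15,.022]),(0,[0,-.13+p[3],.075]),(0,[0,-.19+p[3],.146])):
    u=proj(i,bed(p,q))[0];print(u.round(1))
    if abs(u).max()<600: cv2.drawMarker(v,tuple(int(t) for t in u),(0,0,255),0,8)
cv2.imwrite("pics/w1.png",cv2.resize(v,(768,576)))
```

```text
2.8167 [0.61224892 0.10472018 0.24225504] [ 1.79920388e+02 -1.46454700e-01  8.27204398e+01] 0.05973640982300711
[250.9 196.8]
[296.6 143.6]
[171.8 126.5]
[180.6 211.2]
[235.1 309.4]
[128.1  38.4]
[185.2 265.1]
[174.6 350.8]
```

View pics/w1.png

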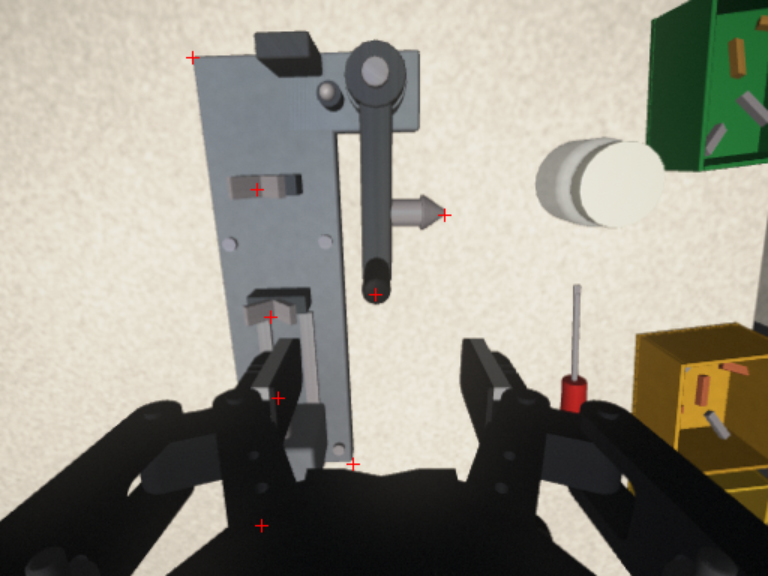

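The wrist picture shows the head handle top at (375,293), the cone tip at (443,214) and the bed corner at (193,57). The fitted markers sit on all three, so I'll descend and grip the handle.

{"name": "drive_tool", "arguments": {"moves": [[0, 0, -3, 0, 4.5], [0, 0, -6, 0, 4.5], [0, 0, -9, 0, 4.5], [0, 0, -11, 0, 4.5], [0, 0, -12.5, 0, 4.5]], "grip_force": 30}}

```text
time: 3.28
eef_pos: [0.6083, 0.0992, 0.1142]
tool_rot: [-179.7, 0.1, 82.5]
ft_force: [-0.6, -0.5, 0.6]
opening: 0.0447
grip_force: 0.0
```

{"name": "drive_tool", "arguments": {"moves": [[0, 0, 0, 0, 4.5], [0, 0, 0, 0, 3], [0, 0, 0, 0, 0], [0, 0, 0, 0, 0], [0, 0, 0, 0, 0]]}}

```text
time: 3.7
eef_pos: [0.6114, 0.0995, 0.119]
tool_rot: [179.8, 0.0, 82.5]
ft_force: [-0.6, -1.1, -0.1]
opening: 0.0165
grip_force: 29.8
```

{"name": "drive_tool", "arguments": {"moves": [[0, 0, 0, 0, 0], [0, 0, 0, 0, 0], [0, 0, 0, 0, 0]]}}

```text
time: 3.95
eef_pos: [0.6115, 0.0995, 0.1189]
tool_rot: [179.8, 0.0, 82.5]
ft_force: [-1.4, -2.5, 5.7]
opening: 0.0174
grip_force: 30.1
```

Run:
```python
from h import *
s=r.observe();p=np.load("bed.npy")
print(s["time"],s["eef_pos"],s["tool_rot"][2],s["opening"],s["grip_force"],s["ft_force"])
h=bed(p,[.09,.12,0])[0,:2]; v=s["eef_pos"][:2]-h; print("hinge",h,"radius",np.hypot(*v))
a0=p[4]; print("a", np.arctan2(-(np.cos(p[2])*v[0]+np.sin(p[2])*v[1]),-(-np.sin(p[2])*v[0]+np.cos(p[2])*v[1])))
q=lambda a:bed(p,armpt(a,.13))[0,:2]
for a in np.r_[np.arange(0.028,1.7,.1),1.571,1.6]: print(round(a,3),((q(a)-q(.028))*100).round(2))
```

```text
3.95 [0.6114567  0.09951897 0.11893817] 82.49485565876175 0.017447379343593066 30.080848038196564 [-1.35308519 -2.5284159   5.71969674]
hinge [0.6268465  0.22803477] radius 0.1294339848811679
a 0.014730775343016183
0.028 [0. 0.]
0.128 [-1.28  0.24]
0.228 [-2.53  0.6 ]
0.328 [-3.73  1.08]
0.428 [-4.88  1.69]
0.528 [-5.97  2.4 ]
0.628 [-6.98  3.22]
0.728 [-7.9   4.14]
0.828 [-8.72  5.14]
0.928 [-9.44  6.22]
1.028 [-10.05   7.37]
1.128 [-10.55   8.57]
1.228 [-10.92   9.82]
1.328 [-11.16  11.09]
1.428 [-11.27  12.39]
1.528 [-11.26  13.69]
1.628 [-11.11  14.98]
1.571 [-11.21  14.24]
1.6 [-11.17  14.62]
```

{"name": "drive_tool", "arguments": {"moves": [[-0.65, 0.1, 0, -0.05, 0], [-1.28, 0.24, 0, -0.1, 0], [-1.91, 0.41, 0, -0.15, 0], [-2.53, 0.6, 0, -0.2, 0], [-3.14, 0.82, 0, -0.25, 0]]}}

```text
time: 4.37
eef_pos: [0.5799, 0.1068, 0.1189]
tool_rot: [179.8, 0.1, 68.0]
ft_force: [-0.9, -4.7, 5.6]
opening: 0.0168
grip_force: 30.4
```

{"name": "drive_tool", "arguments": {"moves": [[-0.59, 0.26, 0, -0.05, 0], [-1.17, 0.55, 0, -0.1, 0], [-1.74, 0.87, 0, -0.15, 0], [-2.29, 1.21, 0, -0.2, 0], [-2.83, 1.58, 0, -0.25, 0]]}}

```text
time: 4.78
eef_pos: [0.5506, 0.1218, 0.1189]
tool_rot: [179.9, 0.2, 53.7]
ft_force: [-4.0, -7.7, 9.3]
opening: 0.0171
grip_force: 30.7
```

{"name": "drive_tool", "arguments": {"moves": [[-0.51, 0.4, 0, -0.05, 0], [-1.01, 0.82, 0, -0.1, 0], [-1.48, 1.27, 0, -0.15, 0], [-1.93, 1.74, 0, -0.2, 0], [-2.35, 2.23, 0, -0.25, 0]]}}

```text
time: 5.2
eef_pos: [0.5256, 0.1439, 0.1188]
tool_rot: [179.9, 0.3, 39.4]
ft_force: [-8.8, -9.2, 13.6]
opening: 0.0174
grip_force: 31.1
```

{"name": "drive_tool", "arguments": {"moves": [[-0.4, 0.51, 0, -0.05, 0], [-0.77, 1.04, 0, -0.1, 0], [-1.12, 1.59, 0, -0.15, 0], [-1.44, 2.16, 0, -0.2, 0], [-1.73, 2.74, 0, -0.25, 0]]}}

```text
time: 5.62
eef_pos: [0.5069, 0.1718, 0.1188]
tool_rot: [179.9, 0.5, 25.1]
ft_force: [-13.3, -7.6, 17.8]
opening: 0.0171
grip_force: 31.5
```

{"name": "drive_tool", "arguments": {"moves": [[-0.26, 0.59, 0, -0.05, 0], [-0.5, 1.2, 0, -0.1, 0], [-0.7, 1.82, 0, -0.15, 0], [-0.87, 2.45, 0, -0.2, 0]]}}

```text
time: 5.95
eef_pos: [0.4974, 0.1969, 0.1188]
tool_rot: [179.9, 0.5, 13.6]
ft_force: [-15.1, -9.3, 19.5]
opening: 0.0174
grip_force: 31.7
```

```bash
cat > ang.py <<'E'
from h import *
s=r.observe();p=np.load("bed.npy")
print(s["time"],s["eef_pos"],s["tool_rot"][2],s["opening"],s["grip_force"],s["ft_force"])
h=bed(p,[.09,.12,0])[0,:2]; v=s["eef_pos"][:2]-h
print("radius",np.hypot(*v),"a", np.arctan2(-(np.cos(p[2])*v[0]+np.sin(p[2])*v[1]),-(-np.sin(p[2])*v[0]+np.cos(p[2])*v[1])))
E
python3 ang.py
```

```text
5.95 [0.49740419 0.19690531 0.11878387] 13.615770958960235 0.017445966689827196 31.68272227048874 [-15.13751244  -9.3410628   19.47569654]
radius 0.1331328464346139 a 1.2303370877397453
```

{"name": "drive_tool", "arguments": {"moves": [[-0.25, 0.3, 0.1, -0.03, 0], [-0.4, 0.63, 0.2, -0.05, 0], [-0.5, 0.95, 0.2, -0.075, 0], [-0.5, 1.27, 0.2, -0.1, 0], [-0.55, 1.6, 0.2, -0.125, 0]]}}

```text
time: 6.37
eef_pos: [0.4942, 0.2128, 0.119]
tool_rot: [179.8, 0.2, 6.5]
ft_force: [-3.9, -5.0, 4.2]
opening: 0.017
grip_force: 30.4
```

{"name": "drive_tool", "arguments": {"moves": [[-0.05, 0.33, 0, -0.025, 0], [-0.06, 0.65, 0, -0.05, 0], [-0.06, 0.97, 0, -0.075, 0], [-0.05, 1.3, 0, -0.1, 0], [-0.04, 1.6, 0, -0.125, 0]]}}

```text
time: 6.78
eef_pos: [0.4929, 0.2299, 0.119]
tool_rot: [179.9, 0.3, -0.7]
ft_force: [-6.5, -2.3, 4.2]
opening: 0.0167
grip_force: 30.5
```

```bash
python3 ang.py
```

```text
6.7833 [0.49292635 0.22989828 0.1190123 ] -0.6737861447506871 0.016679048667219365 30.45013189315796 [-6.52303157 -2.33021839  4.23770493]
radius 0.13393311968009403 a 1.4802585937372328
```

{"name": "drive_tool", "arguments": {"moves": [[-0.05, 0.3, 0, -0.025, 0], [-0.05, 0.6, 0, -0.05, 0], [0, 0.9, 0, -0.07, 0], [0, 1.1, 0, -0.09, 0], [0, 1.1, 0, -0.09, 0]]}}

```text
time: 7.2
eef_pos: [0.4934, 0.2422, 0.119]
tool_rot: [-179.9, 0.2, -5.8]
ft_force: [-7.4, 2.2, 3.4]
opening: 0.0168
grip_force: 30.2
```

{"name": "drive_tool", "arguments": {"moves": [[0, 0.2, 0, 0, 0], [0, 0.3, 0, 0, 0], [0, 0.3, 0, 0, 0]]}}

```text
time: 7.45
eef_pos: [0.4939, 0.2443, 0.119]
tool_rot: [180.0, 0.2, -5.7]
ft_force: [-3.9, 0.0, 3.0]
opening: 0.0171
grip_force: 30.2
```

```bash
python3 ang.py
```

```text
7.45 [0.49388609 0.24429157 0.11902944] -5.716241312091518 0.017072101684082706 30.17781972885132 [-3.93028907  0.02685831  2.96341767]
radius 0.13395056845254702 a 1.5880084863851551
```

{"name": "drive_tool", "arguments": {"moves": [[0, 0.1, 0, 0, 0], [0, 0.2, 0, 0, 0], [0, 0.3, 0, 0, 0], [0, 0.3, 0, 0, 0]]}}

```text
time: 7.78
eef_pos: [0.4938, 0.2444, 0.119]
tool_rot: [179.6, 0.2, -5.7]
ft_force: [-7.6, -8.1, 7.0]
opening: 0.017
grip_force: 30.9
```

{"name": "drive_tool", "arguments": {"moves": [[0, -0.3, 0, 0, 0], [0, -0.3, 0, 0, 0], [0, -0.3, 0, 0, 4], [0, -0.3, 0, 0, 4], [0, -0.3, 0, 0, 4]]}}

```text
time: 8.2
eef_pos: [0.4961, 0.2441, 0.1194]
tool_rot: [-180.0, -0.1, -5.7]
ft_force: [0.5, -0.5, -1.2]
opening: 0.0399
grip_force: 0.0
```

{"name": "drive_tool", "arguments": {"moves": [[0, 0, 2, 0, 4], [0, 0, 5, 0, 4], [0, 0, 8, 0, 4], [0, 0, 12, 0, 4], [0, 0, 14, 0, 4]]}}

```text
time: 8.62
eef_pos: [0.4977, 0.2447, 0.2644]
tool_rot: [-179.8, -0.4, -5.7]
ft_force: [1.5, -0.0, 0.3]
opening: 0.04
grip_force: 0.0
```

Run:
```python
from h import *
s=r.observe();print(s["time"],s["eef_pos"],s["tool_rot"],s["opening"])
im=r.camera("wrist");i=wristinfo(s);v=im[:,:,::-1].copy()
cv2.imwrite("pics/w2raw.png",v)
p=np.load("bed.npy")
for q in (armpt(1.571,.13,0,.142),armpt(1.571,.09,.05),[0,.05,.07],[0,-.05,.07],[-.055,.15,.022],[0,-.13+p[3],.075]):
    u=proj(i,bed(p,q))[0];print(u.round(1))
    if abs(u).max()<600: cv2.drawMarker(v,tuple(int(t) for t in u),(0,0,255),0,8)
cv2.imwrite("pics/w2.png",cv2.resize(v,(768,576)))
```

```text
8.6167 [0.49768589 0.24470211 0.26444925] [-179.82985806   -0.43071157   -5.73547192] 0.03997525812469106
[256.9 185.2]
[299.1 137.7]
[315.1 137.4]
[398.3 137.9]
[235.1 172.9]
[460.  138.7]
```

View pics/w2.png

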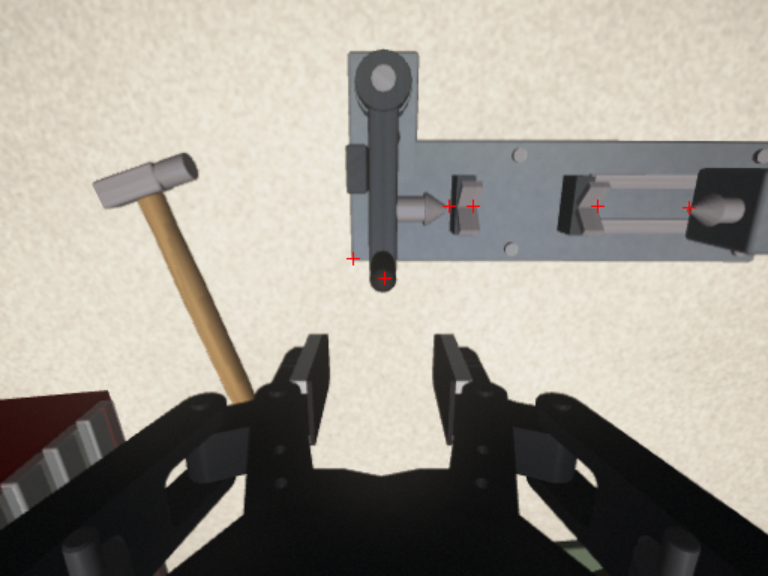

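The wrist picture shows the arm straight across the bed against its stop, with the cone tip at (447,208) on the predicted home spot, and I felt about 8 N at the stop. Next is the long tube.

{"name": "drive_tool", "arguments": {"moves": [[2.53, -18.7, 0, 0.537, 5], [2.53, -18.7, 0, 0.537, 5], [2.53, -18.7, 0, 0.537, 5], [2.53, -18.7, 0, 0.537, 5], [2.53, -18.7, 0, 0.537, 5]]}}

```text
time: 9.08
eef_pos: [0.5209, 0.0556, 0.2593]
tool_rot: [180.0, -0.1, 25.4]
ft_force: [0.8, 0.2, -0.1]
opening: 0.05
grip_force: 0.0
```

{"name": "drive_tool", "arguments": {"moves": [[2.53, -18.7, 0, 0.537, 5], [2.53, -18.7, 0, 0.537, 5], [2.53, -18.7, 0, 0.537, 5], [2.53, -18.7, 0, 0.537, 5], [2.53, -18.7, 0, 0.537, 5]]}}

```text
time: 9.5
eef_pos: [0.5462, -0.1325, 0.2591]
tool_rot: [179.9, 0.0, 56.1]
ft_force: [0.5, 0.3, -0.4]
opening: 0.0501
grip_force: 0.0
```

{"name": "drive_tool", "arguments": {"moves": [[2.53, -18.7, 0, 0.537, 5], [2.53, -18.7, 0, 0.537, 5], [2.53, -18.7, 0, 0.537, 5], [2.53, -18.7, 0, 0.537, 5], [2.53, -18.7, 0, 0.537, 5]]}}

```text
time: 9.92
eef_pos: [0.5711, -0.322, 0.2586]
tool_rot: [180.0, 0.1, 86.7]
ft_force: [1.0, 1.2, -0.6]
opening: 0.0501
grip_force: 0.0
```

{"name": "drive_tool", "arguments": {"moves": [[0, 0, 0, 0, 5], [0, 0, 0, 0, 5]]}}

```text
time: 10.08
eef_pos: [0.571, -0.3185, 0.2583]
tool_rot: [-180.0, -0.0, 86.4]
ft_force: [-0.3, 1.0, -0.1]
opening: 0.0498
grip_force: 0.0
```

Run:
```python
from h import *
s=r.observe();print(s["time"],s["eef_pos"],s["tool_rot"],s["opening"])
i=wristinfo(s);im=r.camera("wrist");cv2.imwrite("pics/w3.png",im[:,:,::-1])
for d in r.silhouettes("long_tube","wrist")[:2]:
    c,w,a=cv2.minAreaRect(np.argwhere(d["mask"])[:,::-1].astype(np.float32)); b=cv2.boxPoints((c,w,a)); print(d["p"],d["box"],w)
    j=0 if w[0]<w[1] else 1
    m=[(b[j]+b[(j+1)%4])/2,(b[(j+2)%4]+b[(j+3)%4])/2]; m2=[(b[(j+1)%4]+b[(j+2)%4])/2,(b[(j+3)%4]+b[j])/2]
    for q in(m,m2):
        W=toz(i,q,.013); print(W.round(4).tolist(),W.mean(0).round(4),np.linalg.norm(W[0]-W[1]),np.degrees(np.arctan2(*(W[0]-W[1])[[1,0]])))
```

```text
10.0833 [ 0.57096279 -0.31851388  0.25826463] [-1.79967630e+02 -3.93548995e-02  8.63823365e+01] 0.04980190317920021
0.9 [244.6, 99.0, 264.3, 216.8] (114.0, 19.0)
[[0.5851, -0.313, 0.013], [0.5584, -0.3113, 0.013]] [ 0.5717 -0.3121  0.013 ] 0.026817018439785845 -3.6232164437931664
[[0.5663, -0.3982, 0.013], [0.5766, -0.2357, 0.013]] [ 0.5714 -0.3169  0.013 ] 0.16284565572836573 -93.62318671098124
```

View pics/w3.png

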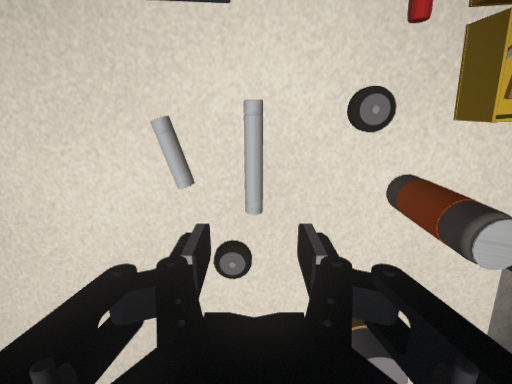

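The wrist picture shows the long tube upright in view from (253,99) to (255,215), centred between the fingers at x of about 254. The short tube is at (172,152), well clear of them.

{"name": "drive_tool", "arguments": {"moves": [[0, 0.1, -4, 0, 5], [0, 0.2, -8, 0, 5], [0, 0.2, -12, 0, 5], [0, 0.2, -16, 0, 5], [0, 0.2, -19, 0, 5]]}}

```text
time: 10.6
eef_pos: [0.57, -0.3116, 0.066]
tool_rot: [-179.8, -0.1, 86.7]
ft_force: [-0.6, -0.3, -0.8]
opening: 0.0502
grip_force: 0.0
```

{"name": "drive_tool", "arguments": {"moves": [[0, 0, -2, 0, 5], [0, 0, -3.5, 0, 5], [0, 0, -4.2, 0, 5], [0, 0, -4.2, 0, 5], [0, 0, -4.2, 0, 5]]}}

```text
time: 11.02
eef_pos: [0.5722, -0.3149, 0.0285]
tool_rot: [179.9, 0.1, 86.6]
ft_force: [0.6, -0.3, 1.0]
opening: 0.0498
grip_force: 0.0
```

{"name": "drive_tool", "arguments": {"moves": [[0, -0.1, -0.6, 0, 5], [0, -0.1, -1.2, 0, 5], [0, -0.1, -1.2, 0, 4], [0, -0.1, -1.2, 0, 3.5], [0, -0.1, -1.2, 0, 2]], "grip_force": 35}}

```text
time: 11.43
eef_pos: [0.5713, -0.3161, 0.0156]
tool_rot: [180.0, 0.0, 86.6]
ft_force: [-1.2, 1.6, 7.2]
opening: 0.0248
grip_force: 36.6
```

{"name": "drive_tool", "arguments": {"moves": [[0, 0, 0, 0, 0], [0, 0, 0, 0, 0], [0, 0, 0, 0, 0], [0, 0, 0, 0, 0]]}}

```text
time: 11.77
eef_pos: [0.5715, -0.3162, 0.0157]
tool_rot: [180.0, 0.0, 86.6]
ft_force: [0.9, -0.7, 0.8]
opening: 0.0244
grip_force: 34.6
```

{"name": "drive_tool", "arguments": {"moves": [[0, 0, 0.5, 0, 0], [0, 0, 2, 0, 0], [0, 0, 5, 0, 0], [0, 0, 8, 0, 0], [0, 0, 11, 0, 0]]}}

```text
time: 12.18
eef_pos: [0.5708, -0.3156, 0.1268]
tool_rot: [-179.9, -0.0, 86.6]
ft_force: [0.0, -0.3, -1.3]
opening: 0.0247
grip_force: 34.6
```

{"name": "drive_tool", "arguments": {"moves": [[0, 0, 2, 0, 0], [0, 0, 5, 0, 0], [0, 0, 5.5, 0, 0], [0, 0, 5.5, 0, 0], [0, 0, 5.5, 0, 0]]}}

```text
time: 12.6
eef_pos: [0.5709, -0.3157, 0.1799]
tool_rot: [-180.0, -0.0, 86.6]
ft_force: [-0.9, 0.3, -2.0]
opening: 0.0244
grip_force: 34.6
```

Run:
```python
from h import *
s=r.observe();print(s["time"],s["eef_pos"],s["tool_rot"],s["opening"],s["grip_force"],s["ft_force"],s["moment"])
i=wristinfo(s);im=r.camera("wrist");cv2.imwrite("pics/w4.png",im[:,:,::-1])
for d in r.silhouettes("long_tube","wrist")[:2]:print(d["p"],d["box"])
# expected tube front-end pixels if mid at grasp point, with tilt 0
Rm=R.from_euler("xyz",s["tool_rot"],degrees=True).as_matrix()
for dz in(.008,.003,-.002):
  for L in(.075,.08,.085): print(dz,L,[proj(i,s["eef_pos"]+Rm@np.array([L,yy,-dz]))[0].round(1).tolist() for yy in(-.013,.013)])
```

```text
12.6 [ 0.570895   -0.31565242  0.1799392 ] [-1.79979714e+02 -1.28975473e-02  8.65648297e+01] 0.02443719794078495 34.591646790504456 [-0.91187559  0.28106089 -2.00149135] [0.00447209 0.01780042 0.01939303]
0.7 [228.3, 90.2, 279.6, 318.3]
0.008 0.075 [[223.2, 98.9], [282.6, 98.9]]
0.008 0.08 [[222.8, 86.8], [282.9, 86.8]]
0.008 0.085 [[222.4, 74.4], [283.3, 74.4]]
0.003 0.075 [[224.3, 99.3], [281.4, 99.3]]
0.003 0.08 [[224.0, 87.6], [281.7, 87.7]]
0.003 0.085 [[223.7, 75.7], [282.1, 75.7]]
-0.002 0.075 [[225.4, 99.6], [280.4, 99.6]]
-0.002 0.08 [[225.1, 88.4], [280.6, 88.4]]
-0.002 0.085 [[224.8, 77.0], [280.9, 77.0]]
```

View pics/w4.png

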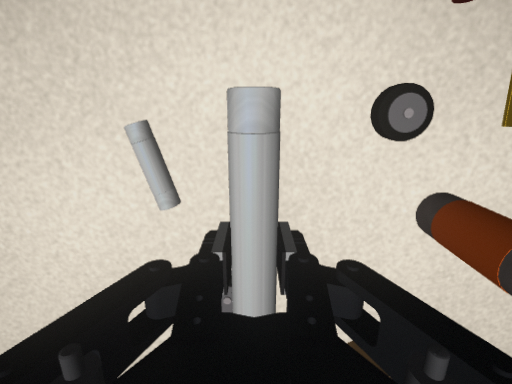

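The wrist picture shows the tube level in the jaws with its near end at row 88, which puts its middle at the TCP. I'll carry it to above the rests.

{"name": "drive_tool", "arguments": {"moves": [[0, 1, 1, 0, 0], [-0.4, 4, 2, 0, 0], [-0.8, 7, 2, -0.01, 0], [-1.2, 10.5, 2, -0.015, 0], [-1.6, 13.9, 2, -0.015, 0]]}}

```text
time: 13.12
eef_pos: [0.5543, -0.1748, 0.1995]
tool_rot: [-179.9, -0.1, 85.6]
ft_force: [0.8, 0.7, -1.2]
opening: 0.0245
grip_force: 34.6
```

{"name": "drive_tool", "arguments": {"moves": [[-0.4, 3.5, 0, 0, 0], [-0.8, 7, 0, -0.01, 0], [-1.2, 10.5, 0, -0.015, 0], [-1.6, 13.9, 0, -0.015, 0], [-2, 17, 0, -0.015, 0]]}}

```text
time: 13.53
eef_pos: [0.5337, -0.0042, 0.1995]
tool_rot: [-179.9, -0.1, 84.9]
ft_force: [1.2, 0.5, -1.2]
opening: 0.0247
grip_force: 34.6
```

{"name": "drive_tool", "arguments": {"moves": [[-0.4, 3.5, 0, -0.01, 0], [-0.8, 7, 0, -0.015, 0], [-1.1, 9.5, 0, -0.015, 0], [-1.25, 10.7, 0, -0.015, 0], [-1.25, 10.7, 0, -0.015, 0]]}}

```text
time: 13.95
eef_pos: [0.5213, 0.1029, 0.1996]
tool_rot: [-179.9, -0.0, 84.2]
ft_force: [0.7, 0.0, -1.9]
opening: 0.0246
grip_force: 34.6
```

{"name": "drive_tool", "arguments": {"moves": [[0, 0, -2, 0, 0], [0, 0, -4, 0, 0], [0, 0, -6, 0, 0], [0, 0, -6, 0, 0], [0, 0, -6, 0, 0]]}}

```text
time: 14.37
eef_pos: [0.5215, 0.0991, 0.1389]
tool_rot: [-179.8, 0.1, 83.9]
ft_force: [0.2, -0.3, -1.1]
opening: 0.0244
grip_force: 34.7
```

Run:
```python
from h import *
s=r.observe();print(s["time"],s["eef_pos"],s["tool_rot"],s["opening"],s["grip_force"],s["ft_force"])
i=wristinfo(s);im=r.camera("wrist");v=im[:,:,::-1].copy();p=np.load("bed.npy")
for q in ([0,.05,.07],[0,.07,.075],armpt(1.571,.13,0,.142),[.017,.058,.074],[-.017,.058,.074]):
    u=proj(i,bed(p,q))[0];print(u.round(1));cv2.drawMarker(v,tuple(int(t) for t in u),(0,0,255),0,6)
cv2.imwrite("pics/w5.png",cv2.resize(v[:300,120:400],(800,857))[:600])
```

```text
14.3667 [0.52145253 0.09909406 0.13886592] [-1.79762821e+02  5.84991006e-02  8.39252412e+01] 0.024395809452091126 34.66675400733948 [ 0.22254597 -0.2571898  -1.08464797]
[255.2 110.8]
[255.2  80.3]
[153.4 -72.5]
[279.7  98.9]
[230.7  99. ]
```

View pics/w5.png

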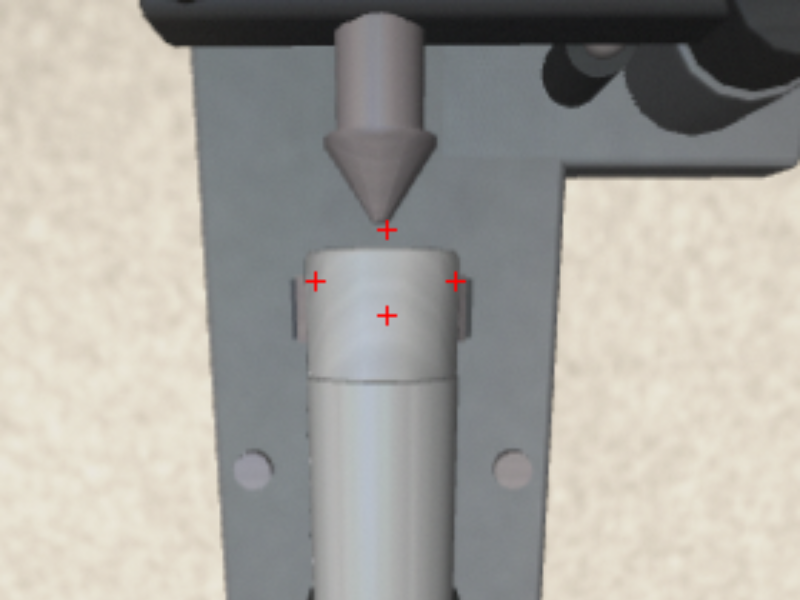

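The wrist picture shows the rest lips at columns 293 to 470, centre 381, and the tube at column 381. They're aligned, with the cone tip just ahead of the tube end, so I'll lower gently.

{"name": "drive_tool", "arguments": {"moves": [[0, 0, -2, 0, 0], [0, 0, -4, 0, 0], [0, 0, -5, 0, 0], [0, 0, -5.4, 0, 0], [0, 0, -5.4, 0, 0]]}}

```text
time: 14.83
eef_pos: [0.5227, 0.0998, 0.0862]
tool_rot: [-180.0, 0.0, 84.0]
ft_force: [-0.0, 0.1, -1.5]
opening: 0.0241
grip_force: 34.7
```

{"name": "drive_tool", "arguments": {"moves": [[0, 0, -0.2, 0, 0], [0, 0, -0.4, 0, 0], [0, 0, -0.5, 0, 0], [0, 0, -0.6, 0, 0], [0, 0, -0.6, 0, 0]]}}

```text
time: 15.25
eef_pos: [0.5229, 0.1001, 0.0805]
tool_rot: [180.0, -0.0, 84.0]
ft_force: [0.2, -0.2, -1.6]
opening: 0.0249
grip_force: 34.7
```

{"name": "drive_tool", "arguments": {"moves": [[0, 0, -0.1, 0, 0], [0, 0, -0.1, 0, 0], [0, 0, -0.2, 0, 0], [0, 0, -0.2, 0, 0], [0, 0, -0.2, 0, 0]]}}

```text
time: 15.67
eef_pos: [0.5228, 0.1001, 0.0789]
tool_rot: [-180.0, 0.0, 84.0]
ft_force: [-3.8, 0.6, 5.7]
opening: 0.0245
grip_force: 35.2
```

{"name": "drive_tool", "arguments": {"moves": [[-0.1, 0, 0, 0, 0], [-0.1, 0, -0.05, 0, 0], [-0.1, 0, -0.1, 0, 0], [-0.1, 0, -0.1, 0, 0]]}}

```text
time: 16.0
eef_pos: [0.5218, 0.1001, 0.0779]
tool_rot: [-180.0, -0.0, 84.0]
ft_force: [-3.1, 0.5, 6.2]
opening: 0.0245
grip_force: 35.6
```

{"name": "drive_tool", "arguments": {"moves": [[0, 0, 0, 0, 0], [0, 0, 0, 0, 0]]}}

```text
time: 16.17
eef_pos: [0.5218, 0.1001, 0.0779]
tool_rot: [-180.0, -0.0, 84.0]
ft_force: [-3.0, 1.2, 5.5]
opening: 0.0246
grip_force: 35.6
```

{"name": "drive_tool", "arguments": {"moves": [[-0.05, 0, 0, 0, 0], [-0.1, 0, 0, 0, 0], [-0.1, 0, -0.05, 0, 0], [-0.1, 0, -0.05, 0, 0]]}}

```text
time: 16.5
eef_pos: [0.5212, 0.1001, 0.0774]
tool_rot: [179.9, -0.0, 84.0]
ft_force: [-2.3, 0.0, 5.4]
opening: 0.0246
grip_force: 35.5
```

{"name": "drive_tool", "arguments": {"moves": [[0, 0, 0, 0, 0], [0, 0, 0, 0, 0]]}}

```text
time: 16.67
eef_pos: [0.5212, 0.1001, 0.0774]
tool_rot: [179.9, -0.0, 84.0]
ft_force: [-1.2, 1.0, 5.0]
opening: 0.0248
grip_force: 35.5
```

{"name": "drive_tool", "arguments": {"moves": [[0, 0, 0, 0, 2.8], [0, 0, 0, 0, 3.2], [0, 0, 0, 0, 4], [0, 0, 0, 0, 4.5], [0, 0, 0, 0, 4.5]]}}

```text
time: 17.08
eef_pos: [0.5206, 0.1, 0.0765]
tool_rot: [-180.0, 0.0, 84.0]
ft_force: [0.9, 0.5, 0.7]
opening: 0.0455
grip_force: 0.0
```

{"name": "drive_tool", "arguments": {"moves": [[0, 0, 1, 0, 4.5], [0, 0, 4, 0, 4.5], [0, 0, 7, 0, 4.5], [0, 0, 10, 0, 4.5], [0, 0, 13, 0, 4.5]]}}

```text
time: 17.5
eef_pos: [0.5206, 0.1, 0.2088]
tool_rot: [180.0, -0.0, 84.0]
ft_force: [0.7, -0.5, -0.0]
opening: 0.0448
grip_force: 0.0
```

{"name": "drive_tool", "arguments": {"moves": [[-0.5, -3, 0, -0.1, 4.5], [-0.9, -6, 0, -0.2, 4.5], [-1.3, -10, 0, -0.3, 4.5], [-1.6, -13, 0, -0.4, 4.5], [-1.7, -16, 0, -0.5, 4.5]]}}

```text
time: 17.92
eef_pos: [0.5033, -0.0614, 0.2078]
tool_rot: [179.9, -0.0, 55.0]
ft_force: [-0.1, -0.5, 0.1]
opening: 0.0449
grip_force: 0.0
```

{"name": "drive_tool", "arguments": {"moves": [[0, 0, 0, -0.1, 4.5], [0, 0, 0, -0.2, 4.5], [0, 0, 0, -0.3, 4.5], [0, 0, 0, -0.4, 4.5], [0, 0, 0, -0.5, 4.5]]}}

```text
time: 18.33
eef_pos: [0.5038, -0.0602, 0.2075]
tool_rot: [180.0, -0.0, 26.4]
ft_force: [-0.8, -0.2, -0.4]
opening: 0.045
grip_force: 0.0
```

{"name": "drive_tool", "arguments": {"moves": [[0, 0, 0, -0.12, 4.5], [0, 0, 0, -0.24, 4.5], [0, 0, 0, -0.36, 4.5], [0, 0, 0, -0.48, 4.5], [0, 0, 0, -0.57, 4.5]]}}

```text
time: 18.75
eef_pos: [0.5038, -0.06, 0.2075]
tool_rot: [180.0, -0.0, -6.3]
ft_force: [-0.1, 0.3, -0.0]
opening: 0.0453
grip_force: 0.0
```

{"name": "drive_tool", "arguments": {"moves": [[0, 0, 0, 0, 4.5], [0, 0, 0, 0, 4.5]]}}

```text
time: 18.92
eef_pos: [0.5038, -0.06, 0.2074]
tool_rot: [180.0, -0.0, -5.8]
ft_force: [-0.8, 0.0, -0.4]
opening: 0.0451
grip_force: 0.0
```

Run:
```python
from h import *
s=r.observe();print(s["time"],s["eef_pos"],s["tool_rot"],s["opening"])
i=wristinfo(s);im=r.camera("wrist");v=im[:,:,::-1].copy();p=np.load("bed.npy");p[:2]=[.5233,.120]
for q in ([0,-.19+p[3],.146],[0,-.13+p[3],.075],[0,-.1,.075],[0,.06,.075],[0,.07,.075]):
    u=proj(i,bed(p,q))[0];print(u.round(1))
    if abs(u).max()<600: cv2.drawMarker(v,tuple(int(t) for t in u),(0,0,255),0,6)
cv2.imwrite("pics/w6.png",cv2.resize(v,(768,576)))
```

```text
18.9167 [ 0.50383714 -0.0599571   0.20736602] [ 1.79992452e+02 -3.94040702e-02 -5.83467172e+00] 0.045056051768993834
[253.2 205.5]
[194.2 181.2]
[173.7 181.2]
[ 17.5 180.8]
[  7.8 180.8]
```

View pics/w6.png

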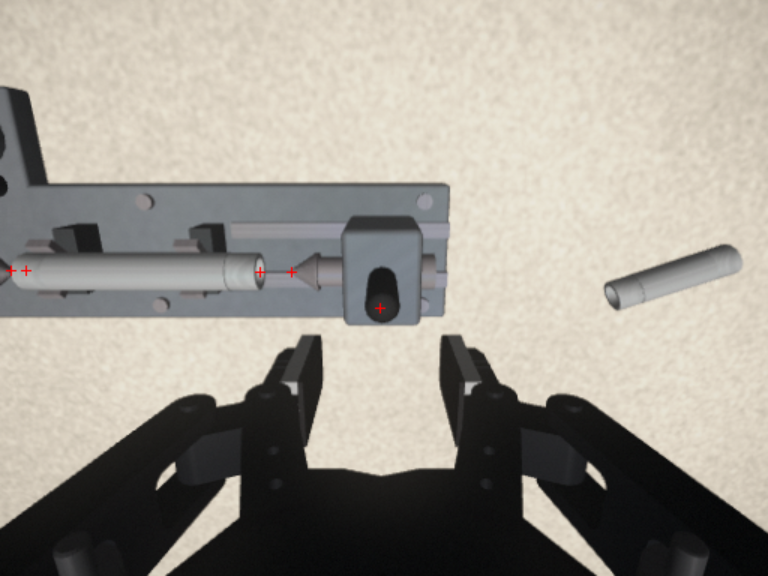

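The wrist picture shows the tube lying in both rests, with its end at (262,271), the tail cone tip at (293,271) and the tail handle top at (382,307) on the predicted mark. I'll grip the tail handle.

{"name": "drive_tool", "arguments": {"moves": [[0, 0, -2.5, 0, 4.5], [0, 0, -5, 0, 4.5], [0, 0, -7.5, 0, 4.5], [0, 0, -8.5, 0, 4.5], [0, 0, -8.5, 0, 4.5]], "grip_force": 30}}

```text
time: 19.38
eef_pos: [0.5013, -0.0592, 0.119]
tool_rot: [-179.9, 0.4, -5.9]
ft_force: [-1.4, 0.3, 0.2]
opening: 0.045
grip_force: 0.0
```

{"name": "drive_tool", "arguments": {"moves": [[0, 0, 0, 0, 3], [0, 0, 0, 0, 2], [0, 0, 0, 0, 0], [0, 0, 0, 0, 0], [0, 0, 0, 0, 0]]}}

```text
time: 19.8
eef_pos: [0.5052, -0.0605, 0.1236]
tool_rot: [179.9, -0.2, -6.0]
ft_force: [-0.5, -1.8, 4.9]
opening: 0.017
grip_force: 29.8
```

{"name": "drive_tool", "arguments": {"moves": [[0.05, 0.5, 0, 0, 0], [0.1, 1, 0, 0, 0], [0.15, 1.5, 0, 0, 0], [0.21, 2, 0, 0, 0], [0.21, 2, 0, 0, 0]]}}

```text
time: 20.22
eef_pos: [0.5073, -0.04, 0.1236]
tool_rot: [179.9, -0.2, -5.9]
ft_force: [-0.4, -1.5, 6.6]
opening: 0.0171
grip_force: 30.2
```

{"name": "drive_tool", "arguments": {"moves": [[0.04, 0.4, 0, 0, 0], [0.08, 0.8, 0, 0, 0], [0.12, 1.2, 0, 0, 0], [0.16, 1.5, 0, 0, 0], [0.18, 1.75, 0, 0, 0]]}}

```text
time: 20.63
eef_pos: [0.509, -0.0239, 0.1236]
tool_rot: [179.8, -0.2, -5.9]
ft_force: [-2.2, -4.2, 6.0]
opening: 0.0174
grip_force: 30.3
```

{"name": "drive_tool", "arguments": {"moves": [[0.02, 0.2, 0, 0, 0], [0.04, 0.4, 0, 0, 0], [0.06, 0.6, 0, 0, 0], [0.08, 0.75, 0, 0, 0], [0.08, 0.75, 0, 0, 0]]}}

```text
time: 21.05
eef_pos: [0.5098, -0.0158, 0.1236]
tool_rot: [179.9, -0.2, -6.0]
ft_force: [-1.6, -3.9, 7.4]
opening: 0.0169
grip_force: 30.3
```

{"name": "drive_tool", "arguments": {"moves": [[0.01, 0.1, 0, 0, 0], [0.02, 0.2, 0, 0, 0], [0.03, 0.3, 0, 0, 0], [0.03, 0.3, 0, 0, 0]]}}

```text
time: 21.38
eef_pos: [0.5101, -0.0129, 0.1236]
tool_rot: [179.9, -0.2, -6.0]
ft_force: [-0.7, -4.5, 6.9]
opening: 0.0172
grip_force: 30.3
```

{"name": "drive_tool", "arguments": {"moves": [[0.01, 0.1, 0, 0, 0], [0.01, 0.1, 0, 0, 0], [0.01, 0.1, 0, 0, 0]]}}

```text
time: 21.63
eef_pos: [0.5102, -0.012, 0.1236]
tool_rot: [179.9, -0.2, -6.0]
ft_force: [-1.1, -3.6, 5.8]
opening: 0.0173
grip_force: 30.3
```

{"name": "drive_tool", "arguments": {"moves": [[0.01, 0.1, 0, 0, 0], [0.01, 0.1, 0, 0, 0], [0.01, 0.1, 0, 0, 0]]}}

```text
time: 21.88
eef_pos: [0.5103, -0.011, 0.1236]
tool_rot: [179.9, -0.2, -6.0]
ft_force: [-2.0, -3.9, 6.6]
opening: 0.0173
grip_force: 30.3
```

{"name": "drive_tool", "arguments": {"moves": [[0.01, 0.1, 0, 0, 0], [0.01, 0.1, 0, 0, 0], [0.01, 0.1, 0, 0, 0]]}}

```text
time: 22.13
eef_pos: [0.5104, -0.01, 0.1236]
tool_rot: [179.9, -0.2, -6.0]
ft_force: [-1.7, -4.7, 6.6]
opening: 0.0173
grip_force: 30.3
```

{"name": "drive_tool", "arguments": {"moves": [[0.01, 0.1, 0, 0, 0], [0.01, 0.1, 0, 0, 0], [0.01, 0.1, 0, 0, 0]]}}

```text
time: 22.38
eef_pos: [0.5105, -0.009, 0.1236]
tool_rot: [179.9, -0.2, -6.0]
ft_force: [-0.8, -4.5, 6.9]
opening: 0.017
grip_force: 30.3
```

Run:
```python
from h import *
s=r.observe();print(s["time"],s["eef_pos"],s["ft_force"])
im=r.camera("wrist");i=wristinfo(s);v=im[:,:,::-1].copy();p=np.load("bed.npy");p[:2]=[.5233,.120]
for q in ([0,-.08,.075],[0,.08,.075]): 
    u=proj(i,bed(p,q))[0];print(u.round(1))
    cv2.drawMarker(v,tuple(int(t) for t in u),(0,0,255),0,5)
cv2.imwrite("pics/w7.png",cv2.resize(v[90:270,0:270],(800,533),interpolation=cv2.INTER_CUBIC))
```

```text
22.3833 [ 0.51046075 -0.00901513  0.1236082 ] [-0.78547362 -4.54266808  6.88633986]
[184.1 213.5]
[-36.5 213.3]
```

View pics/w7.png

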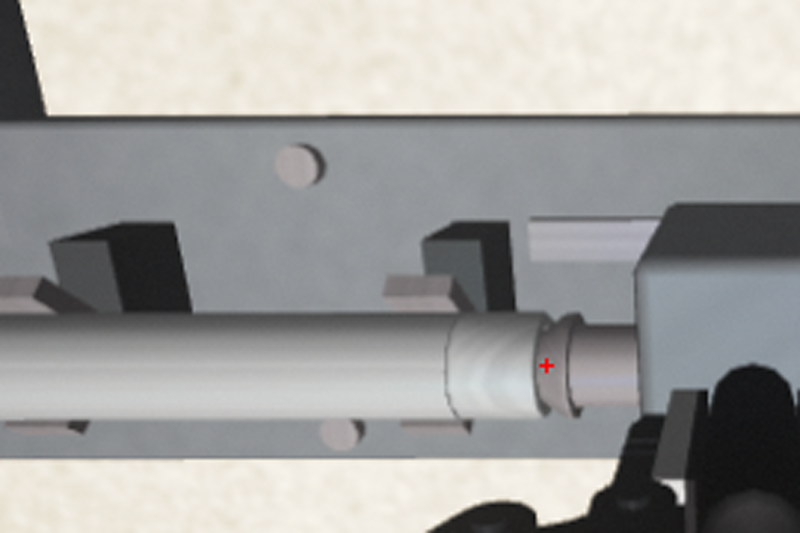

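The wrist picture shows the tail cone inside the tube end, near (545,365), and the tube straight. The force hasn't risen yet, so I'll continue in 1 mm steps.

{"name": "drive_tool", "arguments": {"moves": [[0.01, 0.1, 0, 0, 0], [0.01, 0.1, 0, 0, 0], [0.01, 0.1, 0, 0, 0]]}}

```text
time: 22.68
eef_pos: [0.5106, -0.0081, 0.1236]
tool_rot: [179.9, -0.2, -6.0]
ft_force: [-1.4, -4.5, 7.1]
opening: 0.017
grip_force: 30.3
```

{"name": "drive_tool", "arguments": {"moves": [[0.01, 0.1, 0, 0, 0], [0.01, 0.1, 0, 0, 0], [0.01, 0.1, 0, 0, 0]]}}

```text
time: 22.93
eef_pos: [0.5106, -0.0075, 0.1236]
tool_rot: [179.8, -0.2, -6.0]
ft_force: [-0.9, -6.0, 6.3]
opening: 0.0173
grip_force: 30.3
```

{"name": "drive_tool", "arguments": {"moves": [[0.01, 0.1, 0, 0, 0], [0.01, 0.1, 0, 0, 0], [0.01, 0.1, 0, 0, 0]]}}

```text
time: 23.18
eef_pos: [0.5107, -0.0072, 0.1236]
tool_rot: [179.7, -0.2, -5.9]
ft_force: [-1.8, -8.5, 6.6]
opening: 0.0175
grip_force: 30.5
```

{"name": "drive_tool", "arguments": {"moves": [[0.01, 0.1, 0, 0, 0], [0.01, 0.1, 0, 0, 0], [0.01, 0.1, 0, 0, 0]]}}

```text
time: 23.43
eef_pos: [0.5107, -0.007, 0.1236]
tool_rot: [179.7, -0.2, -5.9]
ft_force: [-1.5, -10.3, 6.1]
opening: 0.0172
grip_force: 30.6
```

{"name": "drive_tool", "arguments": {"moves": [[-0.02, -0.2, 0, 0, 0], [-0.02, -0.2, 0, 0, 0], [-0.02, -0.2, 0, 0, 2.5], [-0.02, -0.2, 0, 0, 4], [-0.02, -0.2, 0, 0, 4]]}}

```text
time: 23.85
eef_pos: [0.5089, -0.0054, 0.1214]
tool_rot: [-180.0, 0.1, -6.0]
ft_force: [-0.2, 0.3, -0.2]
opening: 0.0396
grip_force: 0.0
```

{"name": "drive_tool", "arguments": {"moves": [[0, 0, 1, 0, 4], [0, 0, 4, 0, 4], [0, 0, 7, 0, 4], [0, 0, 10, 0, 4], [0, -2, 13, 0, 4]]}}

```text
time: 24.27
eef_pos: [0.5088, -0.0233, 0.2534]
tool_rot: [-179.9, 0.0, -5.8]
ft_force: [0.7, -1.2, -0.8]
opening: 0.0402
grip_force: 0.0
```

{"name": "drive_tool", "arguments": {"moves": [[-2, 4, 3, 0, 4], [-4, 7, 3, 0, 4], [-6, 10, 3, 0, 4], [-6, 12, 3, 0, 4], [-6, 12, 3, 0, 4]]}}

```text
time: 24.68
eef_pos: [0.448, 0.0974, 0.2828]
tool_rot: [-179.9, -0.1, -5.7]
ft_force: [-0.5, -1.0, 1.2]
opening: 0.04
grip_force: 0.0
```

{"name": "drive_tool", "arguments": {"moves": [[0, 0, 0, 0, 4], [0, 0, 0, 0, 4]]}}

```text
time: 24.85
eef_pos: [0.4495, 0.0938, 0.282]
tool_rot: [180.0, -0.0, -5.9]
ft_force: [0.5, 0.3, 0.0]
opening: 0.04
grip_force: 0.0
```

Run:
```python
from h import *
s=r.observe();print(s["time"],s["eef_pos"],s["ft_force"])
im=r.camera("wrist");i=wristinfo(s);v=im[:,:,::-1].copy();p=np.load("bed.npy");p[:2]=[.5233,.122]
for q in ([0,-.08,.075],[0,.08,.075],armpt(1.571,.13,0,.142),[0,-.13,.146]): 
    u=proj(i,bed(p,q))[0];print(u.round(1))
    cv2.drawMarker(v,tuple(int(t) for t in u),(0,0,255),0,5)
cv2.imwrite("pics/w8.png",cv2.resize(v,(768,576),interpolation=cv2.INTER_CUBIC))
```

```text
24.85 [0.44945657 0.09384102 0.28203065] [0.50700954 0.29194599 0.01094037]
[290.  109.6]
[157.9 109.5]
[ 99.9 150.8]
[351.9 109.9]
```

View pics/w8.png

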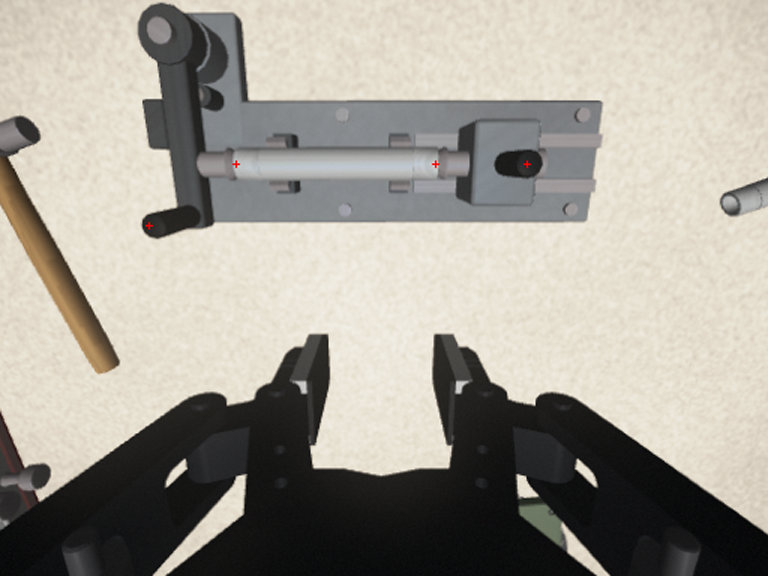

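The wrist picture shows the tube from (236,164) to (436,164) with both cones in its ends. The arm is home, with its handle on its mark at (149,226), and the tail handle is at (527,163), which matches a slide of 0.060 m. The gripper is clear, so I'm handing the job in.

```bash
python3 -c "
from rig import r
print(r.job_done())"
```

```text
the job is handed in; nothing more can be done
None
```

The long tube is mounted between both centres with the hinged arm home and the tailstock slid up to about 0.060 m, and I've handed the job in; it returned no verdict.

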